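# Switch on the hob zone under the blue pot with the touch-free panel

### The job

Switch on the hob under the blue pot: with closed fingertips press the red power key on the control panel fully down and let it go, then point from straight above at the one sensor dot that belongs to the zone the blue pot stands on (the four dots are laid out like the four zones), fingertips two or three centimetres over it. The sensor is touch-free: never touch its black glass, never come close over one of the other dots, keep still over the right dot for three seconds and finish still pointing there. Grasp and lift nothing, and leave the pots and everything else where they stand.

Things in the scene. Friction and masses are not known exactly. Their poses are not given: they have to be found in the camera images.
- hob: flat black glass hob with a steel rim, 500 mm (its x) by 540 mm (its y) by 6 mm high, fixed; origin at the centre of its underside; +x points away from the robot, +y to the robot's left; turned at most 0.1 rad
- blue_pot: cylindrical blue pot with lid, black knob and two black side handles, 180 mm in diameter, 142 mm high with its knob; loose, standing on one of the four hob zones (within 15 mm of its centre); origin at the centre of its underside
- panel: control panel lying fixed on the worktop beside the hob: an aluminium plate 220 mm (x) by 150 mm (y) by 12 mm high, turned up to 0.35 rad; origin at the centre of its underside; its +x points away from the robot. It carries the red power key near its robot-side edge and the black sensor glass
- sensor_glass: fixed square of black glass on the panel, 120 x 120 x 6 mm, its top 18 mm above the worktop; origin at the centre of its underside (12 mm above the worktop); same axes as the panel, centre 35 mm along the panel's +x. It has four white-rimmed blue dots laid out like the four hob zones; it must not be touched
- power_key (a joint): travel of the red power key, 0 released to 0.006 m fully down; a spring pushes it back, 4 N hold it fully down; counts as pressed from 0.0045 m
- power_key_top (a point): centre of the top face of the red round power key (30 mm in diameter, its top 34 mm above the worktop when up, on a black housing 46 mm across whose top is 24 mm above the worktop), 75 mm along the panel's -x from its centre; it is pressed straight down
- zone_rear_left (a point): centre of the far left hob zone, on the glass (as seen from the robot; a light ring 210 mm in diameter)
- zone_rear_right (a point): centre of the far right hob zone, on the glass (as seen from the robot; a light ring 210 mm in diameter)
- zone_front_left (a point): centre of the near left hob zone, on the glass (as seen from the robot; a light ring 210 mm in diameter)
- zone_front_right (a point): centre of the near right hob zone, on the glass (as seen from the robot; a light ring 210 mm in diameter)
- dot_rear_left (a point): centre of the far left sensor dot (26 mm across, 64 mm from its neighbours), on top of the sensor glass, 18 mm above the worktop; it belongs to the far left hob zone
- dot_rear_right (a point): centre of the far right sensor dot (26 mm across, 64 mm from its neighbours), on top of the sensor glass, 18 mm above the worktop; it belongs to the far right hob zone
- dot_front_left (a point): centre of the near left sensor dot (26 mm across, 64 mm from its neighbours), on top of the sensor glass, 18 mm above the worktop; it belongs to the near left hob zone
- dot_front_right (a point): centre of the near right sensor dot (26 mm across, 64 mm from its neighbours), on top of the sensor glass, 18 mm above the worktop; it belongs to the near right hob zone
- steel_pot: steel pot with lid, 160 mm across, 127 mm high; loose, on another hob zone; origin at the centre of its underside; leave alone
- kettle: red stovetop kettle with coloured spots, 176 mm across, 185 mm high with its handle; loose, on another hob zone; origin at the centre of its underside; leave alone
- coffee_pot: aluminium coffee pot, 105 mm across, 185 mm high; loose, on another hob zone; origin at the centre of its underside; leave alone
- pepper_mill: dark wooden pepper mill, 52 mm across, 142 mm high, loose, standing to the left of the panel; origin at the centre of its underside; leave alone
- soap_pump: turquoise soap bottle with a white pump, 60 mm across, 173 mm high, loose, near the far edge of the worktop; origin at the centre of its underside; leave alone

How it is judged:
On the way, in this order (a step that is already met when the one before it is completed fails the run):
1. the power key is pressed down (value of joint power_key above 0.0045 m), for 0.05 s.
2. the key is released and the tool point dwells over the dot of the blue pot's zone for two seconds (((horizontal distance between blue_pot and zone_rear_left below 0.06 m and horizontal distance between the grasp point and dot_rear_left below 0.018 m and z of the grasp point in the frame of sensor_glass between 0.022 and 0.085 m) or (horizontal distance between blue_pot and zone_rear_right below 0.06 m and horizontal distance between the grasp point and dot_rear_right below 0.018 m and z of the grasp point in the frame of sensor_glass between 0.022 and 0.085 m) or (horizontal distance between blue_pot and zone_front_left below 0.06 m and horizontal distance between the grasp point and dot_front_left below 0.018 m and z of the grasp point in the frame of sensor_glass between 0.022 and 0.085 m) or (horizontal distance between blue_pot and zone_front_right below 0.06 m and horizontal distance between the grasp point and dot_front_right below 0.018 m and z of the grasp point in the frame of sensor_glass between 0.022 and 0.085 m)) and value of joint power_key below 0.002 m), for 2 s.
At the end, for the whole second after the job is handed in: The tool point is still over the dot of the blue pot's zone: within 18 mm of its centre horizontally and 16 to 79 mm above the glass top (fingertips about 0 to 60 mm), the power key is back up (less than 2 mm down), and every loose thing stands at rest within 20 mm of where it started, upright (all of step 2 and distance of each of blue_pot, steel_pot, kettle, coffee_pot, pepper_mill, soap_pump from where it was at the start of the episode below 0.02 m and linear speed of each of blue_pot, steel_pot, kettle, coffee_pot, pepper_mill, soap_pump below 0.02 m/s and angle between each of blue_pot, steel_pot, kettle, coffee_pot, pepper_mill, soap_pump's own z axis and vertical below 0.2 rad); the robot touches nothing.
It fails at once if the sensor glass is touched (contact force between any of the fingers, the arm and sensor_glass above 0.3 N).
It fails at once if the tool point comes close over a wrong dot (within 20 mm sideways and less than 69 mm above the glass top) ((not (horizontal distance between blue_pot and zone_rear_left below 0.06 m) and horizontal distance between the grasp point and dot_rear_left below 0.02 m and z of the grasp point in the frame of sensor_glass below 0.075 m) or (not (horizontal distance between blue_pot and zone_rear_right below 0.06 m) and horizontal distance between the grasp point and dot_rear_right below 0.02 m and z of the grasp point in the frame of sensor_glass below 0.075 m) or (not (horizontal distance between blue_pot and zone_front_left below 0.06 m) and horizontal distance between the grasp point and dot_front_left below 0.02 m and z of the grasp point in the frame of sensor_glass below 0.075 m) or (not (horizontal distance between blue_pot and zone_front_right below 0.06 m) and horizontal distance between the grasp point and dot_front_right below 0.02 m and z of the grasp point in the frame of sensor_glass below 0.075 m)).
It fails at once if a pot or another loose thing is moved, lifted or carried more than 30 mm (distance of any of blue_pot, steel_pot, kettle, coffee_pot, pepper_mill, soap_pump from where it was at the start of the episode above 0.03 m).
It also fails if it takes over 37 s, if anything falls off the work surface, if the arm or the gripper's body presses on something with over 40 N, if the wrist force passes 120 N, or if a joint passes its speed limit or range.

### The arm

A 6-joint arm with a two-finger parallel gripper is mounted at the origin on the work surface. World frame = base frame: x ahead of the robot, y to its left, z up, the work surface at z = 0. Lengths are in m, angles in rad, forces in N, time in s.
With the tool pointing down it reaches from about 0.275 to 0.975 m from the base axis. Payload 8.4 kg.
Tool frame: the origin (TCP) lies between the finger pads, 19 mm behind the fingertips; this is the grasp point; z points along the fingers, y is the line along which they close (so a half turn about z gives the same grasp; the last joint's range is limited). The gripper opens to 92 mm and grips with 3 to 60 N. Pads are 20 mm wide; open, the fingers measure 128 mm over their backs; the gripper's body (75 mm by 189 mm) begins 69 mm behind the grasp point.
Start: joints at [-1.18, 0.353, 1.633, -0, 1.155, -0.002], TCP at [0.239, -0.577, 0.233] pointing down, gripper open.
Joint ranges: [-2.63, 2.63], [-0.92, 2.1], [0.06, 2.66], [-1.3, 4.44], [0, 2.69], [-3.02, 3.02]. Speed limits (rad/s): [2.22, 2.22, 2.79, 3.14, 3.14, 3.14].

### API

Orientations are given as a unit quaternion [w, x, y, z].
In Python, from workcell import manip, get_image, ticket gives the robot as it stands.
- The arm moves only by the shell command python3 -m handwheel 'ROWS' [OPENING] [FORCE]. ROWS is JSON, a list of rows, each a list of 6 numbers: the shift along the world's x, y, z in m, then the turn, a rotation vector about the world's x, y, z in rad. A call has 1 to 12 rows; each row shifts and turns the commanded pose from where the row before left it; what a row does not reach is not made up. A row lasts 1/10 s, in which the tool goes at most 50 mm and 8.59 degrees, less where a joint would pass 70% of its speed; a pose out of reach is approached as far as the arm can. A call is refused whole if a number of a shift passes 0.05 or a number of a turn 0.15, either way. A call with a gripper value outside its range is refused whole. OPENING is the closure, from 0 (fully open) to 1 (shut), set as the call begins (- or left out, the last holds). The fingers move at their own pace and stop on an object; FORCE is the grip in N (left out, the last holds). Time passes only in rows, so rows that do not move let the fingers close. It gives the time, the measured TCP pose, the force, the opening and the grip force at its end, in the units of the state.
- manip.state(): the state, without advancing time (a new reading comes with each control period).
- get_image(name): name is "scene" or "side" or "wrist"; returns a dict with "pixels" (480x640x3 uint8, red, green, blue), "fx", "fy", "cx", "cy" (pixels), "k1" (the pictures are not rectified: a ray, as slopes to the right and down, at radius r is drawn at 1 + k1 r^2 times it, then the intrinsics apply), "eye" and "orientation" of the camera in the world; the wrist camera has in their place "hand_eye" (4x4, takes a point from camera to tool coordinates, whose origin is the TCP and whose axes are the flange's). Camera axes: x right, y up, looking along -z (the intrinsics and any distortion apply to the point x, -y, -z); pixel columns grow to the right and rows downward; lengths in m; the calibration is good to about 2 mm. A picture is of the moment at which its call begins: read the wrist's pose just before it. There is no depth.
- ticket.job_done(): hands the job in; it is judged then, once.
The state is a dict: "t": time; "qpos": joint angles; "qd": joint speeds; "joint_torque": joint torques, N m; "tcp_pos": TCP position; "tcp_rot": TCP orientation; "wrist_force": force on the tool from outside, world axes, zero at the start; "torque": the same for the moment, N m; "width": finger opening in m; "grip_force": force on a finger pad.
Only numpy, scipy, OpenCV 4.12 (cv2) and the standard library are available. Lean on these libraries where they do the work, as an engineer would, in place of code of your own. Each camera call takes 0.05 s, during which the arm holds its last target. There are 200 camera calls.

## Working session

There is one attempt and no reset: what is moved stays moved. The work goes in short steps, Python scripts to look and compute and a shell command to move; the robot and the scene stay as the last step left them, time stands still between calls to the robot, and variables do not carry over. Pictures are saved under pics/ and viewed, at most 10 in all, crops included, and the job is handed in when it is done.

```bash
mkdir -p pics
cat > h.py <<'E'
import numpy as np, cv2
from scipy.spatial.transform import Rotation as R
from workcell import manip, get_image, ticket
def snap(n,f):
    im=get_image(n); cv2.imwrite(f'pics/{f}.png',im['pixels'][:,:,::-1]); np.save(f'pics/{f}.npy',{k:v for k,v in im.items()},allow_pickle=True); return im
def cam(im,st=None):
    if 'eye' in im:
        o=np.array(im['orientation'],float)
        M=R.from_quat(o,scalar_first=True).as_matrix() if o.size==4 else o.reshape(3,3)
        return M,np.array(im['eye'])
    T=np.eye(4);T[:3,:3]=R.from_quat(st['tcp_rot'],scalar_first=True).as_matrix();T[:3,3]=st['tcp_pos']
    T=T@np.array(im['hand_eye']); return T[:3,:3],T[:3,3]
def p2w(im,u,v,z,st=None):
    M,e=cam(im,st)
    d=np.array([(u-im['cx'])/im['fx'],(v-im['cy'])/im['fy']]);s=d.copy()
    for _ in range(20): s=d/(1+im['k1']*(s@s))
    r=M@np.array([s[0],-s[1],-1]); return e+r*(z-e[2])/r[2]
E
python3 - <<'E'
from h import *
im=snap('scene','scene0');print({k:v for k,v in im.items() if k!='pixels'})
im=snap('side','side0');print({k:v for k,v in im.items() if k!='pixels'})
s=manip.state();print(s);im=snap('wrist','wrist0');print({k:v for k,v in im.items() if k!='pixels'})
E
```

```text
{'fx': 601.125148062332, 'fy': 601.125148062332, 'cx': 319.1796907137051, 'cy': 250.28011247339003, 'k1': -0.15656642782073973, 'eye': array([ 1.47247453, -0.23894559,  1.43561023]), 'orientation': array([0.76831585, 0.23438066, 0.17000798, 0.57083601])}
{'fx': 565.613280581609, 'fy': 565.613280581609, 'cx': 322.2683236002452, 'cy': 241.62225665722465, 'k1': -0.07928797851784612, 'eye': array([ 1.03785493, -0.96701278,  0.76836664]), 'orientation': array([0.85681141, 0.46523788, 0.10392628, 0.19653816])}
{'t': 0.1, 'qpos': array([-1.18038932e+00,  3.53641096e-01,  1.63404409e+00, -7.38745957e-06,
        1.15521518e+00, -2.38210993e-03]), 'qd': array([-6.48955149e-04, -1.04799635e-03, -1.59034184e-03,  3.53579280e-04,
        6.62462200e-04,  2.88383350e-05]), 'joint_torque': array([-1.46756800e-03, -5.94908094e+01, -3.34931052e+01,  6.97095017e-02,
        1.83164456e-02, -2.80910996e-05]), 'tcp_pos': array([ 0.23907574, -0.57700709,  0.23260661]), 'tcp_rot': array([-6.40936104e-04,  9.80775996e-01,  1.95135897e-01, -1.29376590e-04]), 'wrist_force': array([0.66923936, 0.60928102, 0.20890833]), 'torque': array([-0.02138409,  0.00091989,  0.01502722]), 'grip_force': 0.0, 'width': 0.09198033447777226}
{'fx': 403.4760500359782, 'fy': 403.4760500359782, 'cx': 316.28653026269365, 'cy': 237.63915070339215, 'k1': -0.04709600249212202, 'hand_eye': array([[ 7.84422340e-04,  9.62331106e-01,  2.71879066e-01,
         7.78721891e-02],
       [ 9.99999542e-01, -6.05765949e-04, -7.41044787e-04,
         2.35165837e-04],
       [-5.48435370e-04,  2.71879523e-01, -9.62331141e-01,
        -1.52111777e-01],
       [ 0.00000000e+00,  0.00000000e+00,  0.00000000e+00,
         1.00000000e+00]])}
```

View pics/scene0.png

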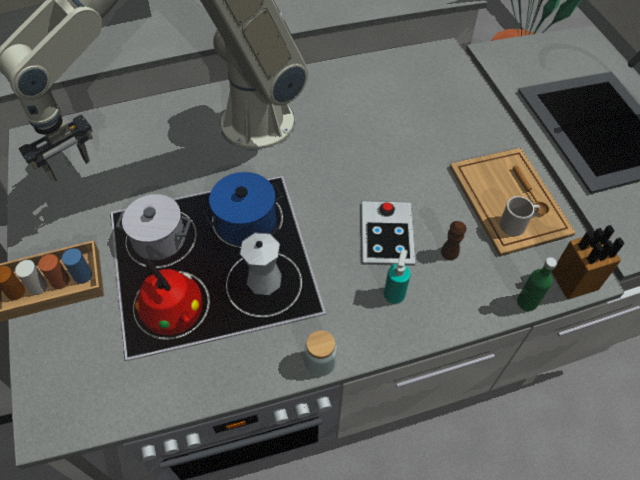

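View pics/wrist0.png

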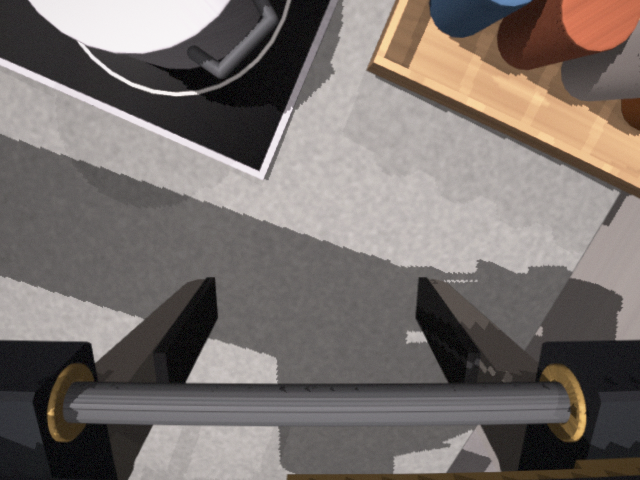

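The scene picture (taken from the far side, robot's left is image right) shows the blue pot around (245,210), near the robot on its left half. The panel is at about (388,232) with its key at (388,209). The wrist view shows only the hob corner. Next I'll enlarge the panel.

Run:
```python
from h import *
im=np.load('pics/scene0.npy',allow_pickle=True).item()
c=im['pixels'][190:280,345:445,::-1];cv2.imwrite('pics/crop1.png',cv2.resize(c,None,fx=6,fy=6,interpolation=cv2.INTER_CUBIC))
for n,u,v in [('hobNR',112,213),('hobNL',285,178),('hobFL',323,314),('hobFR',127,356),('bluebase',245,228),('key',388,209)]: print(n,p2w(im,u,v,0.034 if n=='key' else .006).round(3))
```

```text
hobNR [ 0.254 -0.517  0.006]
hobNL [0.275 0.023 0.006]
hobFL [ 0.763 -0.003  0.006]
hobFR [ 0.737 -0.529  0.006]
bluebase [ 0.427 -0.139  0.006]
key [0.5   0.277 0.034]
```

View pics/crop1.png

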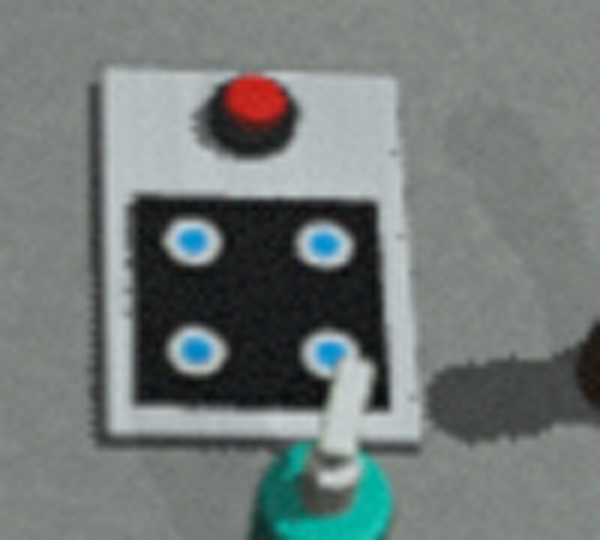

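View pics/side0.png

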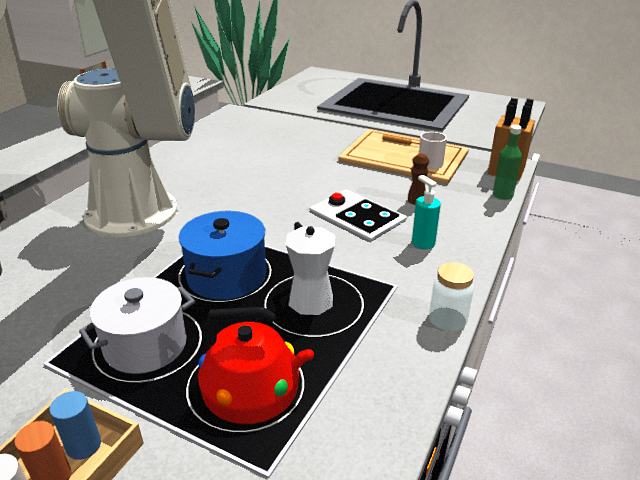

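The crop shows the key top at (255,100) and the dots at near right (193,240), near left (324,244), far right (197,350) and far left (330,352). The side view confirms that the blue pot is on the near left zone, with the pepper mill left of the panel and the soap pump beyond it. So the target is dot_front_left.

Run:
```python
from h import *
im=np.load('pics/scene0.npy',allow_pickle=True).item()
f=lambda x,y,z:p2w(im,(x+.5)/6-.5+345,(y+.5)/6-.5+190,z)
P={n:f(x,y,z) for n,x,y,z in [('key',255,100,.034),('NR',193,240,.018),('NL',324,244,.018),('FR',197,350,.018),('FL',330,352,.018)]}
for n,p in P.items(): print(n,p.round(4))
d=(P['FR']+P['FL']-P['NR']-P['NL'])/2;print('yaw',np.arctan2(d[1],d[0]),np.linalg.norm(d))
c=(P['FR']+P['FL']+P['NR']+P['NL'])/4;a=d/np.linalg.norm(d);print('keypred',c-.11*a)
s=manip.state();print(R.from_quat(s['tcp_rot'],scalar_first=True).as_matrix().round(3))
# side check
im2=np.load('pics/side0.npy',allow_pickle=True).item()
print('side key',p2w(im2,337.5,197,.034),'pump nozzle top',p2w(im,404,256,.165),'mill',p2w(im,450,254,0))
```

```text
key [0.4898 0.2785 0.034 ]
NR [0.5506 0.2252 0.018 ]
NL [0.571  0.2856 0.018 ]
FR [0.6115 0.2051 0.018 ]
FL [0.6308 0.2655 0.018 ]
yaw -0.32102758882653015 0.06365674110314913
keypred [0.48658327 0.28006447 0.018     ]
[[ 0.924  0.383 -0.   ]
 [ 0.383 -0.924  0.001]
 [-0.    -0.001 -1.   ]]
side key [0.49287421 0.2692443  0.034     ] pump nozzle top [0.7434191  0.21545353 0.165     ] mill [0.68075355 0.40521889 0.        ]
```

```bash
python3 -m handwheel '[[0.01,0.036,0.005,0,0,0],[0.01,0.036,0.005,0,0,0],[0.01,0.036,0.005,0,0,0],[0.01,0.036,0.005,0,0,0],[0.01,0.036,0.005,0,0,0],[0.01,0.036,0.005,0,0,0],[0.01,0.036,0.005,0,0,0],[0.01,0.036,0.005,0,0,0],[0.01,0.036,0.005,0,0,0],[0.01,0.036,0.005,0,0,0],[0.01,0.036,0.005,0,0,0],[0.01,0.036,0.005,0,0,0]]' 1 20
python3 -m handwheel '[[0.01,0.036,-0.002,0,0,0],[0.01,0.036,-0.002,0,0,0],[0.01,0.036,-0.002,0,0,0],[0.01,0.036,-0.002,0,0,0],[0.01,0.036,-0.002,0,0,0],[0.01,0.036,-0.002,0,0,0],[0.01,0.036,-0.002,0,0,0],[0.01,0.036,-0.002,0,0,0],[0.01,0.036,-0.002,0,0,0],[0.01,0.036,-0.002,0,0,0],[0.01,0.02,-0.002,0,0,0],[0,0,0,0,0,0]]'
python3 - <<'E'
from h import *
s=manip.state();im=snap('wrist','wrist1');np.save('pics/s1.npy',s,allow_pickle=True);print(s['tcp_pos'],s['width'],s['t'])
E
```

```text
t: 1.35
tcp_pos: [0.3592, -0.1439, 0.2935]
tcp_rot: [0.0, 0.981, 0.195, 0.0]
wrist_force: [1.2, 0.1, 0.5]
width: 0.0004
grip_force: 0.0
t: 2.55
tcp_pos: [0.4698, 0.2367, 0.2707]
tcp_rot: [-0.0, 0.981, 0.196, -0.0]
wrist_force: [0.2, 0.1, -0.0]
width: 0.0004
grip_force: 0.0
[0.46975926 0.2367177  0.27066858] 0.00037131059631625063 2.55
```

View pics/wrist1.png

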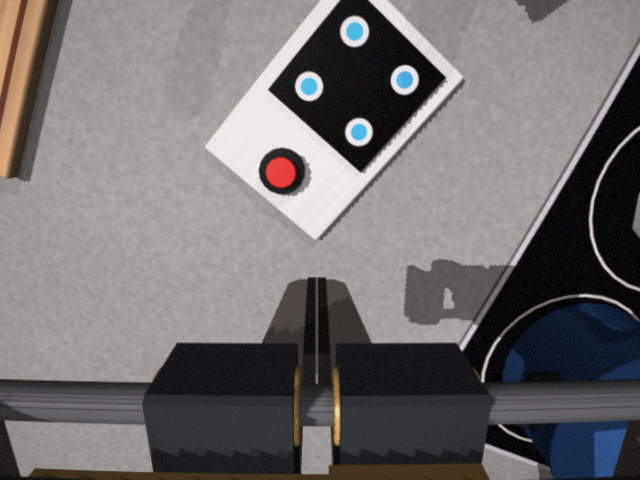

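The wrist view shows the closed fingers and the panel: key at (281,172), near-left dot (309,87), near-right (359,132), far-left (355,31), far-right (404,80).

Run:
```python
from h import *
im=np.load('pics/wrist1.npy',allow_pickle=True).item();s=np.load('pics/s1.npy',allow_pickle=True).item()
for n,u,v,z in [('key',281,172,.034),('NL',309,87,.018),('NR',359,132,.018),('FL',355,31,.018),('FR',404,80,.018)]: print(n,p2w(im,u,v,z,s).round(4))
```

```text
key [0.4877 0.2804 0.034 ]
NL [0.5706 0.2859 0.018 ]
NR [0.5509 0.2251 0.018 ]
FL [0.6325 0.2656 0.018 ]
FR [0.6114 0.2054 0.018 ]
```

```bash
python3 -m handwheel '[[0.009,0.0215,-0.02,0,0,0],[0.009,0.0215,-0.02,0,0,0],[0,0,-0.04,0,0,0],[0,0,-0.04,0,0,0],[0,0,-0.04,0,0,0],[0,0,-0.03,0,0,0],[0,0,-0.01,0,0,0],[0,0,-0.006,0,0,0],[0,0,0,0,0,0],[0,0,0,0,0,0]]'
```

```text
t: 3.6
tcp_pos: [0.4882, 0.2779, 0.0668]
tcp_rot: [-0.0, 0.981, 0.195, 0.001]
wrist_force: [0.7, -0.2, 0.7]
width: 0.0006
grip_force: 0.0
```

```bash
python3 -m handwheel '[[0,0.002,-0.004,0,0,0],[0,0,-0.004,0,0,0],[0,0,-0.003,0,0,0],[0,0,-0.003,0,0,0],[0,0,-0.002,0,0,0],[0,0,-0.002,0,0,0],[0,0,0,0,0,0],[0,0,0,0,0,0]]'
```

```text
t: 4.4
tcp_pos: [0.4873, 0.2797, 0.0474]
tcp_rot: [-0.0, 0.981, 0.195, 0.0]
wrist_force: [-0.4, 1.3, 3.5]
width: 0.0003
grip_force: 1.8
```

```bash
python3 -m handwheel '[[0,0,-0.001,0,0,0],[0,0,-0.001,0,0,0],[0,0,0,0,0,0],[0,0,0,0,0,0]]'
```

```text
t: 4.8
tcp_pos: [0.4873, 0.2797, 0.0468]
tcp_rot: [-0.0, 0.981, 0.195, 0.0]
wrist_force: [-5.1, -1.9, 21.8]
width: 0.0003
grip_force: 10.6
```

The force rose from 3.5 to 22 N with almost no further travel, so the key is at its stop. Next I release it and move over the near-left dot.

```bash
python3 -m handwheel '[[0,0,0.01,0,0,0],[0,0,0.02,0,0,0],[0,0,0.03,0,0,0],[0,0,0.02,0,0,0],[0.02,0.002,0,0,0,0],[0.03,0.002,0,0,0,0],[0.023,0.002,0,0,0,0],[0.01,0,0,0,0,0],[0,0,0,0,0,0],[0,0,0,0,0,0]]'
```

```text
t: 5.8
tcp_pos: [0.569, 0.2852, 0.1247]
tcp_rot: [0.0, 0.981, 0.195, -0.001]
wrist_force: [0.3, 0.0, 0.1]
width: 0.0006
grip_force: 0.0
```

```bash
python3 -m handwheel '[[0.001,0.001,-0.02,0,0,0],[0,0,-0.02,0,0,0],[0,0,-0.01,0,0,0],[0,0,-0.008,0,0,0],[0,0,-0.004,0,0,0],[0,0,0,0,0,0],[0,0,0,0,0,0]]'
python3 - <<'E'
from h import *
im=snap('side','side2');snap('scene','scene2')
a=cv2.imread('pics/side2.png')[170:260,290:410];b=cv2.imread('pics/scene2.png')[180:270,335:455]
cv2.imwrite('pics/c2.png',np.vstack([cv2.resize(x,None,fx=3.3,fy=3.3,interpolation=cv2.INTER_CUBIC) for x in (a,b)]))
E
```

```text
t: 6.5
tcp_pos: [0.5715, 0.2868, 0.0639]
tcp_rot: [-0.0, 0.981, 0.195, 0.0]
wrist_force: [-0.8, -0.3, -0.6]
width: 0.0005
grip_force: 0.0
```

View pics/c2.png

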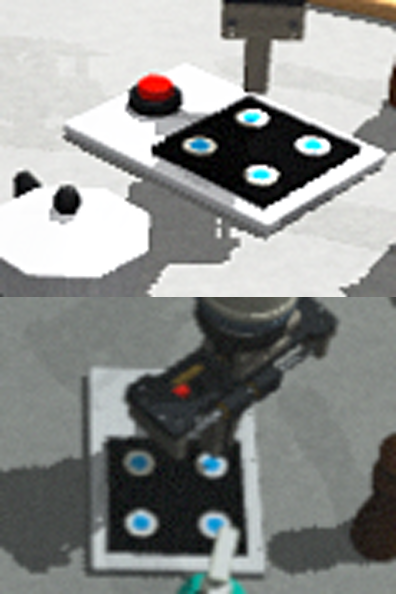

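The crops show the key up again (155,88 in the upper half) and the fingertips about 27 mm over the near-left dot (252,117), with nothing touched. I'll hold for over three seconds, then hand in.

```bash
for i in 1 2 3; do python3 -m handwheel '[[0,0,0,0,0,0],[0,0,0,0,0,0],[0,0,0,0,0,0],[0,0,0,0,0,0],[0,0,0,0,0,0],[0,0,0,0,0,0],[0,0,0,0,0,0],[0,0,0,0,0,0],[0,0,0,0,0,0],[0,0,0,0,0,0],[0,0,0,0,0,0],[0,0,0,0,0,0]]' | head -2; done
python3 -c "
from workcell import ticket
print(ticket.job_done())"
```

```text
t: 7.8
tcp_pos: [0.5712, 0.2866, 0.0633]
t: 9.0
tcp_pos: [0.5713, 0.2866, 0.0633]
t: 10.2
tcp_pos: [0.5712, 0.2866, 0.0633]
the job is handed in; nothing more can be done
None
```

I pressed the power key down to its stop and let it go, then held still for over 3 s with the fingertips about 26 mm above the near-left dot, which matches the blue pot's zone, and handed the job in there (no verdict was returned).

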